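# Rewind the finished film in the bedside camera

## Robot

A 7-joint arm with a two-finger parallel gripper is mounted at the origin on the work surface. World frame = base frame: x ahead of the robot, y to its left, z up, the work surface at z = 0. Lengths are in m, angles in degrees, forces in N, time in s.
With the tool pointing down it reaches from about 0.425 to 0.875 m from the base axis. Payload 4.7 kg.
Tool frame: the origin (TCP) lies on the centre line of the jaws, within the pads' length; the fingertips stand env.nose_length ahead of it and the grasp point (between the pads) lies 8 mm behind it (env.nose_length is the distance from the TCP to the fingertips, in m); y points along the fingers, z is the direction in which the jaws open and shut, and the axes are right-handed (so a half turn about y gives the same grasp; the last joint's range is limited). The gripper opens to 87 mm and grips with 3 to 60 N. Pads are 19 mm wide; open, the fingers measure 117 mm over their backs; the gripper's body (75 mm by 190 mm) begins 51 mm behind the grasp point.
Start: joints at [69.391, 18.392, -4.016, 83.108, 1.295, 78.541, -3.26], TCP at [0.237, -0.605, 0.234] pointing down, gripper open.
Joint ranges: [-163.93, 163.93], [-17.29, 119.83], [-79.2, 71.16], [3.27, 140.29], [-89.18, 269.18], [5.43, 117.66], [-154.24, 154.24]. Speed limits (degrees/s): [147.25, 147.25, 180, 180, 180, 180, 180].

## Interface

Orientations are given as [roll, pitch, yaw] about the fixed x, y, z axes, in that order (R = Rz(yaw) Ry(pitch) Rx(roll)).
In Python, from cell import env, read_camera, camera_info, job, models gives the robot as it stands.
- The arm moves only by the tool move_arm, never from a script. Its argument "moves" is a list of rows, each a list of 6 numbers: the shift along the tool's x, y, z in mm, then the turn, a rotation vector about the tool's x, y, z in degrees. In form: [[x, y, z, ax, ay, az], ...]. A call has 1 to 20 rows; each row is the pose to reach, as a shift and turn from the pose commanded when the call began, along the tool's axes at that moment; what a row does not reach only later rows make up. A row lasts 1/12 s, in which the tool goes at most 41.7 mm and 7.16 degrees, less where a joint would pass 70% of its speed; a pose out of reach is approached as far as the arm can. A call with a gripper value outside its range is refused whole. "claw" is the finger opening in mm, from 0 to 87, set as the call begins (left out, the last holds). The fingers move at their own pace and stop on an object; "newtons" is the grip in N (left out, the last holds). Time passes only in rows, so rows that repeat a pose let the fingers close. It gives the time, the measured TCP pose, the force and the opening at its end, in the units of the state.
- env.get_obs(): the state, without advancing time (a new reading comes with each control period).
- read_camera(name): name is "scene" or "top"; returns (picture, depth): 400x640x3 uint8, red, green, blue; 400x640 float32, m along the optical axis (not along the pixel's ray), 0 where there is no reading.
- camera_info(name): a dict with "fx", "fy", "cx", "cy" (pixels), "R" (3x3) and "t" (3): a world point X has camera coordinates R X + t. Camera axes: x right, y down, z forward; pixel columns grow to the right and rows downward; lengths in m; the calibration is good to about 2 mm. A picture is of the moment at which its call begins. camera_info takes no time and is no camera call.
- job.sign_off(): hands the job in, once; it reports no verdict.
Trained networks look in the newest picture that a camera, given by its name, has taken for a name from the list of things; names that differ only in an ending like _2 or _b are one class to them, and where a whole thing is asked for, a point or a joint stands for the part that bears it (a point fixed in the world has none). Each returns a list of dicts, best first, with "score" (0 to 1); they miss things now and then, are a little off and sometimes report something else, mostly with a low value. They report only what shows in the picture. A call takes as long as a camera call.
- models.spot_in(target, camera): "point" ([x, y, z] in m, in world coordinates, good to about 4 mm: the middle of the surface that is visible of it).
- models.cut_out(target, camera): "mask" (400x640 bool, what is visible of it).
The state is a dict: "time_s": time; "qpos": joint angles; "joint_velocities": joint speeds; "effort": joint torques, N m; "tool_pos": TCP position; "tool_rot": TCP orientation; "force": force on the tool from outside, world axes, zero at the start; "wrist_torque": the same for the moment, N m; "grip_width": finger opening in m.
Only numpy, scipy, OpenCV 4.12 (cv2) and the standard library are available. Lean on these libraries where they do the work, as an engineer would, in place of code of your own. Each camera call takes 0.05 s, during which the arm holds its last target.

## Task

The roll in the wooden panoramic camera on the bedside table is finished: rewind it by turning the long crank on top of the camera clockwise (seen from above) until the film comes off its spool, when the resistance suddenly drops away and the little steel pin in the camera's top pops up. Stop cranking before you have gone another full turn and let go. The smaller box with the short brass crank is a music box: leave it alone, people are asleep.

Things in the scene. Friction and masses are not known exactly. Their poses are not given: they have to be found in the camera images.
- rewind_crank (a joint): Angle (rad) of the camera's long steel rewind crank, growing clockwise seen from above; starts between 0 and 2.5. It drags at about 7 N at the handle until, between 8.0 and 8.1, the film is free: the drag falls below 1 N and a steel pin, 12 mm across, 110 mm from the crank's axis, pops up 10 mm from flush with the camera's top. It then turns freely to 18 and stays where it is left.
- crank_handle (a point): Point on the axis of the rewind crank's upright handle, a smooth black cylinder 16 mm across, 40 mm tall: 15 mm of it above this point, 25 mm below. It spins freely on its pin, so it can be held at a fixed gripper heading and carried round its circle of 38 mm radius. Just under it is the flat crank arm, 26 mm below this point.
- crank_hub (a point): On the crank's upright turning axis, on top of its arm, 104 mm above the table, 14 mm above the camera's top, 75 mm from the camera's middle along its length. The camera, a dark wooden box with aluminium top, is 240 by 86 mm and 90 mm high, black lens on a long side, and stands immovably. A round black knob, 38 mm across, 18 mm high, at its other end is not needed.
- music_handle (a point): Centre of the 14 mm wooden ball handle of the music box, 89 mm above the table, 22 mm out from the axis of its short brass crank. The box is loose, pale wood, 94 mm square and 66 mm high, on the other side of the work area from the camera. Neither it nor its crank may be shifted (15 mm is too much).

How it is judged (in metres and radians):
At the end, for the whole second after the job is handed in: The rewind crank has been turned past the point at which the film comes free (8.0 rad) but not a full turn beyond it (under 14.3 rad), and is at rest (value of joint rewind_crank between 8 and 14.3 rad and velocity of joint rewind_crank between -0.3 and 0.3 rad/s); the robot touches nothing.
It fails at once if the music box or its crank was shifted by more than 15 mm (distance of music_handle from where it was at the start of the episode above 0.015 m).
It also fails if it takes over 40 s, if anything falls off the work surface, if the arm or the gripper's body presses on something with over 40 N, if the wrist force passes 120 N, or if a joint passes its speed limit or range.

## Working session

There is one attempt and no reset: what is moved stays moved. The work goes in short steps, Python scripts to look and compute and a tool call to move; the robot and the scene stay as the last step left them, time stands still between calls to the robot, and variables do not carry over. Pictures are saved under pics/ and viewed, and the job is handed in when it is done.

Besides the shell and the picture viewer there is one more tool, called after "Call:" in YAML: its name, and indented under it one key for each argument. move_arm: Moves the arm, as the interface text tells. Its arguments: {"type":"object","properties":{"moves":{"type":"array","items":{"type":"array","items":{"type":"number"}}},"claw":{"type":"number"},"newtons":{"type":"number"}},"required":["moves"]}

```bash
ls; mkdir -p pics; python3 - <<'E'
from cell import env, read_camera, camera_info, job, models
import cv2, numpy as np
for c in ("top","scene"):
    p,d=read_camera(c); cv2.imwrite(f"pics/a_{c}.png",p[:,:,::-1]); np.save(f"d_{c}.npy",d)
for t in ("crank_handle","crank_hub","music_handle"):
    for c in ("top","scene"):
        print(t,c,[(np.round(r["point"],4).tolist(),round(r["score"],2)) for r in models.spot_in(t,c)])
o=env.get_obs(); print(o); print(env.nose_length)
E
```

```text
pics
crank_handle top [([0.4898, -0.1043, 0.1062], 0.56)]
crank_handle scene [([0.4877, -0.1145, 0.1134], 0.63)]
crank_hub top [([0.5233, -0.1475, 0.0917], 0.65)]
crank_hub scene [([0.5534, -0.141, 0.0742], 0.88)]
music_handle top [([0.5255, 0.1683, 0.09], 0.58)]
music_handle scene [([0.5277, 0.1638, 0.0771], 0.48)]
{'time_s': 0.4, 'qpos': array([69.38908609, 18.39832654, -4.01530039, 83.11605289,  1.29514543,
       78.54138234, -3.25934821]), 'joint_velocities': array([ 0.00125742, -0.14983723, -0.04815082, -0.10236186,  0.06538717,
        0.04846578, -0.02426309]), 'effort': array([-3.58630518e-05, -4.90456510e+01, -4.02364237e-01, -3.12294567e+01,
       -6.37018424e-02,  3.62116972e-02,  4.01668535e-05]), 'tool_pos': array([ 0.23731129, -0.60507398,  0.23343919]), 'tool_rot': array([-9.00106094e+01, -3.50687868e-03, -1.58580179e+02]), 'force': array([ 0.38776228, -0.38734564, -0.32990272]), 'wrist_torque': array([ 0.0001597 ,  0.00447937, -0.01392017]), 'grip_width': 0.08708806802770773}
0.011
```

View pics/a_top.png

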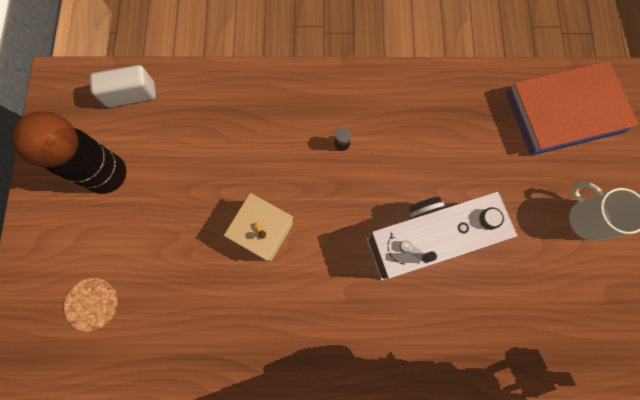

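View pics/a_scene.png

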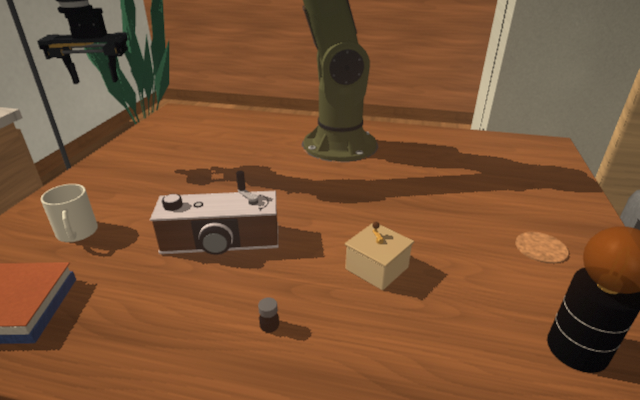

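Top view: the camera box spans about (370-516, 193-278), with the hub near (405,246), the black handle near (429,257) and the knob at (491,217). The music box is at (259,228). Next I measure the camera box with depth.

```bash
cat > h.py <<'E'
from cell import env, read_camera, camera_info, job, models
import cv2, numpy as np
def cloud(c,d):
    k=camera_info(c);v,u=np.mgrid[:400,:640]
    X=np.stack([(u-k["cx"])/k["fx"]*d,(v-k["cy"])/k["fy"]*d,d],-1)
    return (X-k["t"])@np.asarray(k["R"])
def proj(c,P):
    k=camera_info(c);q=np.asarray(k["R"])@np.asarray(P)+k["t"]
    return q[0]/q[2]*k["fx"]+k["cx"],q[1]/q[2]*k["fy"]+k["cy"]
def unproj(c,u,v,z):
    k=camera_info(c);R=np.asarray(k["R"]);o=-R.T@k["t"];r=R.T@np.array([(u-k["cx"])/k["fx"],(v-k["cy"])/k["fy"],1])
    return o+r*(z-o[2])/r[2]
E
python3 - <<'E'
from h import *
d=np.load("d_top.npy");W=cloud("top",d);z=W[...,2]
v,u=np.mgrid[:400,:640]
m=(abs(z-.09)<.008)&(u>355)&(u<530)&(v>180)&(v<290)
P=W[m][:,:2].astype(np.float32);print(m.sum(),np.median(z[m]))
(c,s,a)=cv2.minAreaRect(P);print(c,s,a)
print(cv2.boxPoints((c,s,a)))
for n,P in (("h",[.4898,-.1043,.1062]),("hub",[.5233,-.1475,.0917])):print(n,proj("top",P))
hm=(z>.108)&(u>355)&(u<475)&(v>180)&(v<290)
print(hm.sum()); print(np.c_[u[hm],v[hm],W[hm].round(4)][:60])
p=cv2.imread("pics/a_top.png")[180:290,355:530];cv2.imwrite("pics/z.png",cv2.resize(p,None,fx=4.5,fy=4.5,interpolation=2))
E
```

```text
5854 0.0902076887279841
(0.525621235370636, -0.15995962917804718) (0.08942858874797821, 0.2429651916027069) 18.02463722229004
[[ 0.44551152 -0.05827473]
 [ 0.5206912  -0.28931606]
 [ 0.60573095 -0.26164454]
 [ 0.53055125 -0.0306032 ]]
h (np.float64(415.5014981100338), np.float64(251.685231538549))
hub (np.float64(437.046055750043), np.float64(233.60100442200894))
167
[[ 4.150e+02  1.820e+02  4.176e-01  6.200e-02  7.923e-01]
 [ 4.360e+02  1.830e+02  4.176e-01  6.200e-02  7.923e-01]
 [ 4.230e+02  1.840e+02  4.176e-01  6.200e-02  7.923e-01]
 [ 4.300e+02  1.840e+02  4.176e-01  6.200e-02  7.923e-01]
 [ 4.020e+02  1.870e+02  4.176e-01  6.200e-02  7.923e-01]
 [ 4.500e+02  1.870e+02  4.176e-01  6.200e-02  7.923e-01]
 [ 3.920e+02  1.880e+02  4.176e-01  6.200e-02  7.923e-01]
 [ 3.970e+02  1.890e+02  4.176e-01  6.200e-02  7.923e-01]
 [ 4.630e+02  1.910e+02  4.176e-01  6.200e-02  7.923e-01]
 [ 3.670e+02  1.950e+02  4.176e-01  6.200e-02  7.923e-01]
 [ 4.560e+02  1.970e+02  4.176e-01  6.200e-02  7.923e-01]
 [ 4.590e+02  1.990e+02  4.176e-01  6.200e-02  7.923e-01]
 [ 3.800e+02  2.020e+02  4.176e-01
[... 2050 characters left out ...]
01]
 [ 4.350e+02  2.530e+02  4.837e-01 -1.262e-01  1.451e-01]
 [ 4.630e+02  2.530e+02  4.176e-01  6.200e-02  7.923e-01]
 [ 4.230e+02  2.540e+02  4.850e-01 -1.146e-01  1.149e-01]
 [ 4.240e+02  2.540e+02  4.840e-01 -1.136e-01  1.253e-01]
 [ 4.250e+02  2.540e+02  4.834e-01 -1.138e-01  1.309e-01]
 [ 4.260e+02  2.540e+02  4.827e-01 -1.134e-01  1.385e-01]
 [ 4.270e+02  2.540e+02  4.821e-01 -1.134e-01  1.443e-01]
 [ 4.280e+02  2.540e+02  4.821e-01 -1.150e-01  1.446e-01]
 [ 4.290e+02  2.540e+02  4.821e-01 -1.166e-01  1.446e-01]
 [ 4.300e+02  2.540e+02  4.823e-01 -1.189e-01  1.421e-01]
 [ 4.310e+02  2.540e+02  4.822e-01 -1.200e-01  1.440e-01]
 [ 4.320e+02  2.540e+02  4.821e-01 -1.215e-01  1.443e-01]]
```

View pics/z.png

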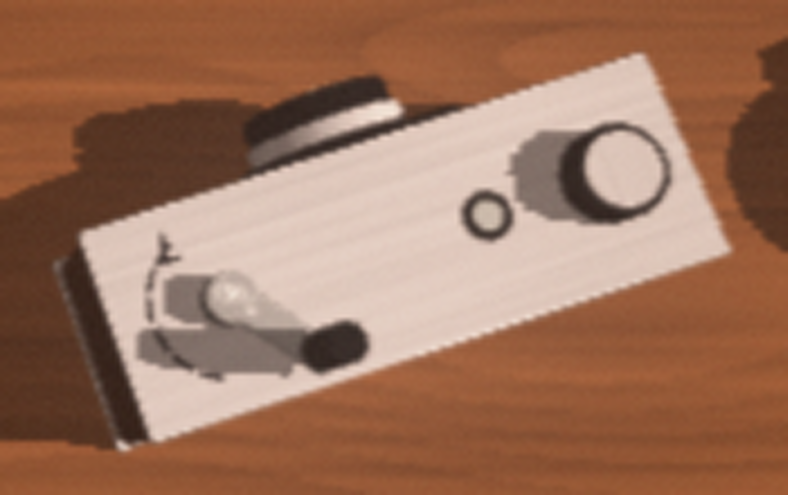

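```bash
python3 - <<'E'
from h import *
from scipy.optimize import least_squares
d=np.load("d_top.npy");W=cloud("top",d);z=W[...,2]
v,u=np.mgrid[:400,:640]
m=(abs(z-.145)<.004)&(u>355)&(u<475)&(v>180)&(v<290)
P=W[m][:,:2].astype(np.float32);print(len(P),P.mean(0),(P.min(0)+P.max(0))/2,cv2.minEnclosingCircle(P))
print("hub by pix",[unproj("top",406.1,245.6,h) for h in (.104,.11)])
a=np.radians(18.02);mid=np.array([.5256,-.15996]);ax=np.array([np.sin(a),-np.cos(a)])
print("hub by box",mid-.075*ax, "pin", unproj("top",355+488/4.5,180+215/4.5,.09))
m=(abs(z-.106)<.003)&(u>390)&(u<420)&(v>235)&(v<260);print(W[m].mean(0))
d=read_camera("scene")[1];W=cloud("scene",d)
m=(abs(W[...,2]-.13)<.018)&(np.hypot(W[...,0]-.478,W[...,1]+.12)<.03);print(W[m].mean(0),m.sum(),np.ptp(W[m],axis=0))
# top hub circle of all cameras: seat
E
```

```text
78 [ 0.47952187 -0.11989903] [ 0.47965515 -0.12006319] ((0.4797232449054718, -0.12014836817979813), 0.00769031373783946)
hub by pix [array([ 0.50046362, -0.08917623,  0.104     ]), array([ 0.49974111, -0.08785811,  0.11      ])]
hub by box [ 0.50239883 -0.08863886] pin [ 0.53409524 -0.19553723  0.09      ]
[ 0.49603948 -0.09525711  0.10444241]
[ 0.4851933  -0.11992347  0.13119113] 136 [0.01947578 0.01560669 0.03452157]
```

```bash
cat >> h.py <<'E'
from scipy.spatial.transform import Rotation as Ro
def rel(P,o=None):
    o=o or env.get_obs();R=Ro.from_euler("xyz",o["tool_rot"],degrees=True).as_matrix()
    return ((np.asarray(P)-o["tool_pos"])*1000)@R
E
python3 -c "
from h import *
print(rel([.4797,-.1200,.234]),rel([.4797,-.12,.125]))"
```

```text
[-402.78332137   -0.49625939 -363.0802719 ] [-402.78904556  108.50374009 -363.07127018]
```

Call:
move_arm:
  moves:
    - [-403, 0, -363, 0, 0, 0]
    - [-403, 0, -363, 0, 0, 0]
    - [-403, 0, -363, 0, 0, 0]
    - [-403, 0, -363, 0, 0, 0]
    - [-403, 0, -363, 0, 0, 0]
    - [-403, 0, -363, 0, 0, 0]
    - [-403, 0, -363, 0, 0, 0]
    - [-403, 0, -363, 0, 0, 0]
    - [-403, 0, -363, 0, 0, 0]
    - [-403, 0, -363, 0, 0, 0]
    - [-403, 0, -363, 0, 0, 0]
    - [-403, 0, -363, 0, 0, 0]
    - [-403, 0, -363, 0, 0, 0]
    - [-403, 0, -363, 0, 0, 0]
    - [-403, 0, -363, 0, 0, 0]
    - [-403, 0, -363, 0, 0, 0]
    - [-403, 0, -363, 0, 0, 0]
    - [-403, 0, -363, 0, 0, 0]
  claw: 50
  newtons: 40

```text
time_s: 1.95
tool_pos: [0.4793, -0.1219, 0.2334]
tool_rot: [-90.0, -0.0, -158.8]
force: [-0.5, -0.1, 0.4]
grip_width: 0.05
```

```bash
python3 -c "
from h import *
o=env.get_obs();print(o['time_s'],o['tool_rot'],o['qpos'],rel([.4797,-.12,.125]))
p,d=read_camera('scene');cv2.imwrite('pics/b.png',p[:,:,::-1])"
```

```text
1.95 [-8.99885234e+01 -2.86119226e-02 -1.58767447e+02] [ 40.76949134   0.60669942 -29.57242014 103.69969771   0.33468629
  75.79085893 -57.65124577] [ -1.08891471 108.42499771  -1.62217675]
```

View pics/b.png

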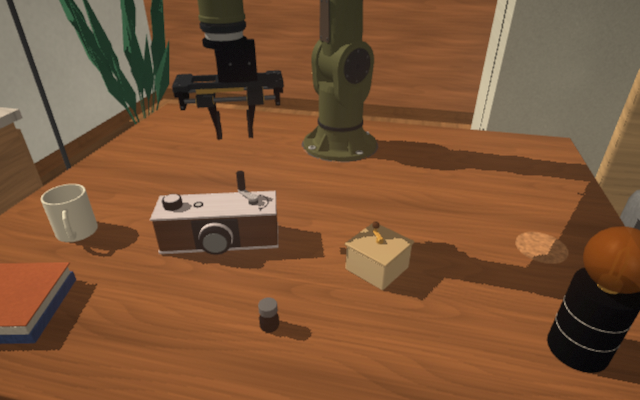

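The jaws (about 235,135) hang over the handle (240,180). The residual offset should be tracking lag, so I descend.

Call:
move_arm:
  moves:
    - [0, 25, 0, 0, 0, 0]
    - [0, 50, 0, 0, 0, 0]
    - [0, 75, 0, 0, 0, 0]
    - [0, 95, 0, 0, 0, 0]
    - [0, 108, 0, 0, 0, 0]
    - [0, 108, 0, 0, 0, 0]
    - [0, 108, 0, 0, 0, 0]

```text
time_s: 2.58
tool_pos: [0.4793, -0.1207, 0.1252]
tool_rot: [-90.1, -0.1, -158.7]
force: [0.9, 0.3, 0.4]
grip_width: 0.0501
```

```bash
python3 -c "
from h import *
o=env.get_obs();print(o['time_s'],o['tool_rot'],o['tool_pos'],o['force'],rel([.4797,-.12,.125]))"
```

```text
2.5833 [-9.00518075e+01 -5.95611128e-02 -1.58661755e+02] [ 0.47933659 -0.12069677  0.1252371 ] [0.85869958 0.34666371 0.36684525] [-0.59228197  0.23694901 -0.51655538]
```

Call:
move_arm:
  moves:
    - [0, 0, 0, 0, 0, 0]
    - [0, 0, 0, 0, 0, 0]
    - [0, 0, 0, 0, 0, 0]
    - [0, 0, 0, 0, 0, 0]
    - [0, 0, 0, 0, 0, 0]
    - [0, 0, 0, 0, 0, 0]
    - [0, 0, 0, 0, 0, 0]
    - [0, 0, 0, 0, 0, 0]
  claw: 0
  newtons: 40

```text
time_s: 3.25
tool_pos: [0.4801, -0.1202, 0.1258]
tool_rot: [-90.0, 0.0, -158.6]
force: [-0.9, -0.6, 1.7]
grip_width: 0.0149
```

```bash
cat > circ.py <<'E'
# waypoints relative to handle start, clockwise; tool axes at fixed heading yaw
import numpy as np,sys
from h import env
def way(a0,degs,hub=(.5023,-.0887),r=.038,p0=None,yaw=-158.6):
    y=np.radians(yaw);tx=np.array([np.cos(y),np.sin(y)]);tz=np.array([-np.sin(y),np.cos(y)])
    out=[]
    for g in degs:
        a=np.radians(a0-g);p=np.array(hub)+r*np.array([np.cos(a),np.sin(a)])
        s=(p-p0)*1000;out.append([round(float(s@tx),1),0,round(float(s@tz),1),0,0,0])
    return out
E
python3 -c "
from circ import *
o=env.get_obs();print(o['force'],o['grip_width'],o['tool_pos'])
h=np.array([.5023,-.0887]);v=o['tool_pos'][:2]-h;print(np.hypot(*v),np.degrees(np.arctan2(v[1],v[0])))
a=np.degrees(np.arctan2(v[1],v[0]));p0=h+.038*v/np.hypot(*v)
print(way(a,np.r_[2,5,np.arange(10,91,5)],p0=p0))
"
```

```text
[-0.87653521 -0.64317762  1.68805721] 0.014885781060088065 [ 0.48006879 -0.12022291  0.12576064]
0.03857357519721935 -125.19300625977277
[[0.7, 0, -1.1, 0, 0, 0], [1.7, 0, -2.8, 0, 0, 0], [3.2, 0, -5.8, 0, 0, 0], [4.3, 0, -8.9, 0, 0, 0], [5.2, 0, -12.1, 0, 0, 0], [5.9, 0, -15.4, 0, 0, 0], [6.2, 0, -18.7, 0, 0, 0], [6.3, 0, -22.0, 0, 0, 0], [6.0, 0, -25.3, 0, 0, 0], [5.5, 0, -28.6, 0, 0, 0], [4.7, 0, -31.8, 0, 0, 0], [3.6, 0, -34.9, 0, 0, 0], [2.3, 0, -37.9, 0, 0, 0], [0.6, 0, -40.8, 0, 0, 0], [-1.2, 0, -43.6, 0, 0, 0], [-3.3, 0, -46.1, 0, 0, 0], [-5.6, 0, -48.5, 0, 0, 0], [-8.1, 0, -50.7, 0, 0, 0], [-10.8, 0, -52.6, 0, 0, 0]]
```

Call:
move_arm:
  moves:
    - [0.7, 0, -1.1, 0, 0, 0]
    - [1.7, 0, -2.8, 0, 0, 0]
    - [3.2, 0, -5.8, 0, 0, 0]
    - [4.3, 0, -8.9, 0, 0, 0]
    - [5.2, 0, -12.1, 0, 0, 0]
    - [5.9, 0, -15.4, 0, 0, 0]
    - [6.2, 0, -18.7, 0, 0, 0]
    - [6.3, 0, -22, 0, 0, 0]
    - [6, 0, -25.3, 0, 0, 0]
    - [5.5, 0, -28.6, 0, 0, 0]
    - [4.7, 0, -31.8, 0, 0, 0]
    - [3.6, 0, -34.9, 0, 0, 0]
    - [2.3, 0, -37.9, 0, 0, 0]
    - [0.6, 0, -40.8, 0, 0, 0]
    - [-1.2, 0, -43.6, 0, 0, 0]
    - [-3.3, 0, -46.1, 0, 0, 0]
    - [-5.6, 0, -48.5, 0, 0, 0]
    - [-8.1, 0, -50.7, 0, 0, 0]
    - [-10.8, 0, -52.6, 0, 0, 0]

```text
time_s: 4.83
tool_pos: [0.4704, -0.0664, 0.1256]
tool_rot: [-90.0, -0.1, -158.6]
force: [-1.8, -2.8, 5.2]
grip_width: 0.0148
```

```bash
python3 -c "
from circ import *
from h import *
o=env.get_obs();print(o['time_s'],o['force'],o['grip_width'],o['tool_pos'])
h=np.array([.5023,-.0887]);v=o['tool_pos'][:2]-h;print(np.hypot(*v),np.degrees(np.arctan2(v[1],v[0])))
p,d=read_camera('scene');cv2.imwrite('pics/c.png',cv2.resize(p[100:300,100:420,::-1],None,fx=2.4,fy=2.4))
"
```

```text
4.8333 [-1.79303095 -2.84910661  5.24416994] 0.014751776585443674 [ 0.47041711 -0.06642988  0.12561117]
0.03889058083722706 145.06579372686383
```

View pics/c.png

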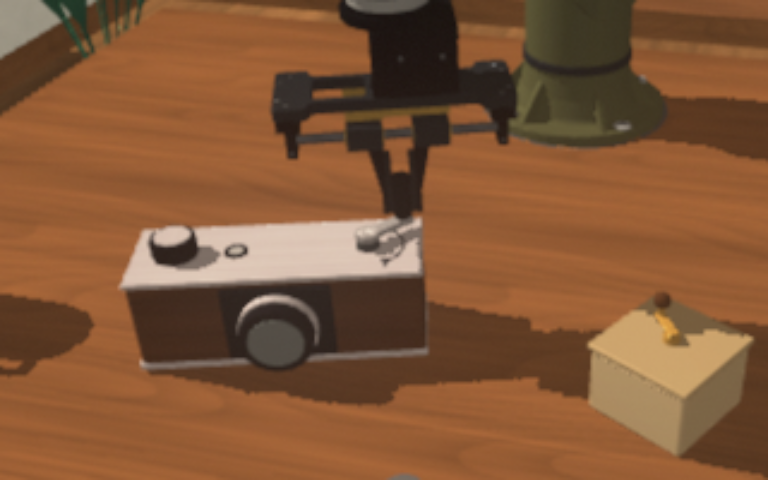

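The fingers hold the handle (about 400,195) and the crank arm followed. Continuing.

```bash
python3 -c "
from circ import *
h=np.array([.5023,-.0887])
for a,n in ((-125.19-90,20),(-125.19-250,20),(-125.19-410,12)):
    p0=h+.038*np.array([np.cos(np.radians(a)),np.sin(np.radians(a))])
    print(way(a,np.r_[np.arange(1,n+1)*8],p0=p0))
"
```

```text
[[-4.6, 0, -2.6, 0, 0, 0], [-9.6, 0, -4.5, 0, 0, 0], [-14.7, 0, -5.8, 0, 0, 0], [-20.0, 0, -6.3, 0, 0, 0], [-25.3, 0, -6.0, 0, 0, 0], [-30.5, 0, -5.1, 0, 0, 0], [-35.5, 0, -3.4, 0, 0, 0], [-40.3, 0, -1.0, 0, 0, 0], [-44.6, 0, 2.0, 0, 0, 0], [-48.5, 0, 5.6, 0, 0, 0], [-51.9, 0, 9.7, 0, 0, 0], [-54.7, 0, 14.2, 0, 0, 0], [-56.8, 0, 19.1, 0, 0, 0], [-58.2, 0, 24.2, 0, 0, 0], [-58.9, 0, 29.5, 0, 0, 0], [-58.8, 0, 34.8, 0, 0, 0], [-58.0, 0, 40.0, 0, 0, 0], [-56.5, 0, 45.1, 0, 0, 0], [-54.3, 0, 49.9, 0, 0, 0], [-51.4, 0, 54.4, 0, 0, 0]]
[[3.4, 0, 4.0, 0, 0, 0], [7.4, 0, 7.5, 0, 0, 0], [11.9, 0, 10.5, 0, 0, 0], [16.6, 0, 12.7, 0, 0, 0], [21.7, 0, 14.3, 0, 0, 0], [26.9, 0, 15.2, 0, 0, 0], [32.2, 0, 15.3, 0, 0, 0], [37.5, 0, 14.7, 0, 0, 0], [42.6, 0, 13.4, 0, 0, 0], [47.5, 0, 11.3, 0, 0, 0], [52.1, 0, 8.6, 0, 0, 0], [56.2, 0, 5.3, 0, 0, 0], [59.9, 0, 1.5, 0, 0, 0], [62.9, 0, -2.8, 0, 0, 0], [65.4, 0, -7.6, 0, 0, 0], [67.1, 0, -12.6, 0, 0, 0], [68.2, 0, -17.8, 0, 0, 0], [68.5, 0, -23.0, 0, 0, 0], [68.1, 0, -28.3, 0, 0, 0], [66.9, 0, -33.5, 0, 0, 0]]
[[-1.9, 0, -5.0, 0, 0, 0], [-4.4, 0, -9.6, 0, 0, 0], [-7.6, 0, -13.9, 0, 0, 0], [-11.3, 0, -17.7, 0, 0, 0], [-15.5, 0, -20.9, 0, 0, 0], [-20.1, 0, -23.5, 0, 0, 0], [-25.0, 0, -25.4, 0, 0, 0], [-30.2, 0, -26.6, 0, 0, 0], [-35.5, 0, -27.1, 0, 0, 0], [-40.8, 0, -26.9, 0, 0, 0], [-46.0, 0, -25.9, 0, 0, 0], [-51.0, 0, -24.2, 0, 0, 0]]
```

Call:
move_arm:
  moves:
    - [-4.6, 0, -2.6, 0, 0, 0]
    - [-9.6, 0, -4.5, 0, 0, 0]
    - [-14.7, 0, -5.8, 0, 0, 0]
    - [-20, 0, -6.3, 0, 0, 0]
    - [-25.3, 0, -6, 0, 0, 0]
    - [-30.5, 0, -5.1, 0, 0, 0]
    - [-35.5, 0, -3.4, 0, 0, 0]
    - [-40.3, 0, -1, 0, 0, 0]
    - [-44.6, 0, 2, 0, 0, 0]
    - [-48.5, 0, 5.6, 0, 0, 0]
    - [-51.9, 0, 9.7, 0, 0, 0]
    - [-54.7, 0, 14.2, 0, 0, 0]
    - [-56.8, 0, 19.1, 0, 0, 0]
    - [-58.2, 0, 24.2, 0, 0, 0]
    - [-58.9, 0, 29.5, 0, 0, 0]
    - [-58.8, 0, 34.8, 0, 0, 0]
    - [-58, 0, 40, 0, 0, 0]
    - [-56.5, 0, 45.1, 0, 0, 0]
    - [-54.3, 0, 49.9, 0, 0, 0]
    - [-51.4, 0, 54.4, 0, 0, 0]

```text
time_s: 6.55
tool_pos: [0.5388, -0.0956, 0.1256]
tool_rot: [-90.2, 0.1, -158.5]
force: [-0.5, 2.8, 4.4]
grip_width: 0.0148
```

```bash
python3 -c "
from circ import *
from h import *
o=env.get_obs();print(o['time_s'],o['force'],o['grip_width'],o['tool_pos'])
h=np.array([.5023,-.0887]);v=o['tool_pos'][:2]-h;print(np.hypot(*v),np.degrees(np.arctan2(v[1],v[0])))
p,d=read_camera('scene');cv2.imwrite('pics/d.png',cv2.resize(p[100:300,100:420,::-1],None,fx=2.4,fy=2.4))
"
```

```text
6.55 [-0.4702497   2.84843073  4.38242643] 0.014848639499056468 [ 0.53883542 -0.09557936  0.12564508]
0.037177442717223175 -10.663537907603459
```

View pics/d.png

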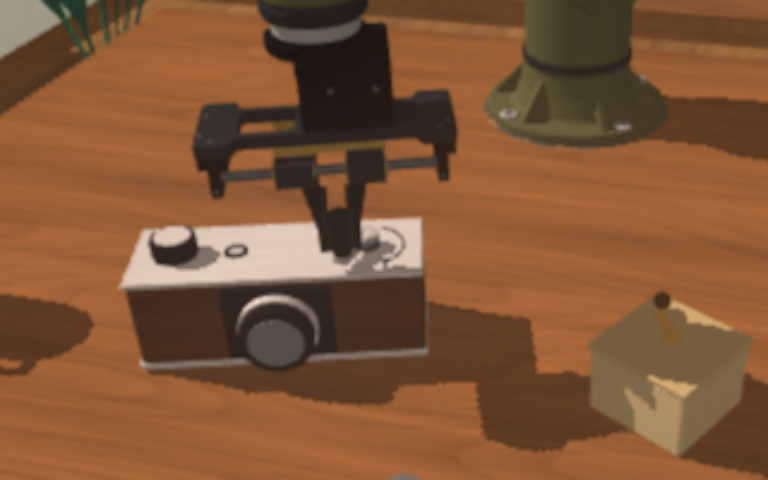

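The handle is still held (about 340,230) and the pin is still flush (235,250).

Call:
move_arm:
  moves:
    - [3.4, 0, 4, 0, 0, 0]
    - [7.4, 0, 7.5, 0, 0, 0]
    - [11.9, 0, 10.5, 0, 0, 0]
    - [16.6, 0, 12.7, 0, 0, 0]
    - [21.7, 0, 14.3, 0, 0, 0]
    - [26.9, 0, 15.2, 0, 0, 0]
    - [32.2, 0, 15.3, 0, 0, 0]
    - [37.5, 0, 14.7, 0, 0, 0]
    - [42.6, 0, 13.4, 0, 0, 0]
    - [47.5, 0, 11.3, 0, 0, 0]
    - [52.1, 0, 8.6, 0, 0, 0]
    - [56.2, 0, 5.3, 0, 0, 0]
    - [59.9, 0, 1.5, 0, 0, 0]
    - [62.9, 0, -2.8, 0, 0, 0]
    - [65.4, 0, -7.6, 0, 0, 0]
    - [67.1, 0, -12.6, 0, 0, 0]
    - [68.2, 0, -17.8, 0, 0, 0]
    - [68.5, 0, -23, 0, 0, 0]
    - [68.1, 0, -28.3, 0, 0, 0]
    - [66.9, 0, -33.5, 0, 0, 0]

```text
time_s: 8.27
tool_pos: [0.4634, -0.0926, 0.1256]
tool_rot: [-89.9, -0.1, -158.6]
force: [1.5, -0.6, 4.4]
grip_width: 0.0147
```

```bash
python3 -c "
from circ import *
from h import *
o=env.get_obs();print(o['time_s'],o['force'],o['grip_width'],o['tool_pos'])
h=np.array([.5023,-.0887]);v=o['tool_pos'][:2]-h;print(np.hypot(*v),np.degrees(np.arctan2(v[1],v[0])))
p,d=read_camera('scene');cv2.imwrite('pics/e.png',cv2.resize(p[100:300,100:420,::-1],None,fx=2.4,fy=2.4))
"
```

```text
8.2667 [ 1.50319345 -0.64946607  4.38612357] 0.014741148783271927 [ 0.46338546 -0.09262713  0.12560624]
0.03911219720183433 -174.23740646028912
```

View pics/e.png

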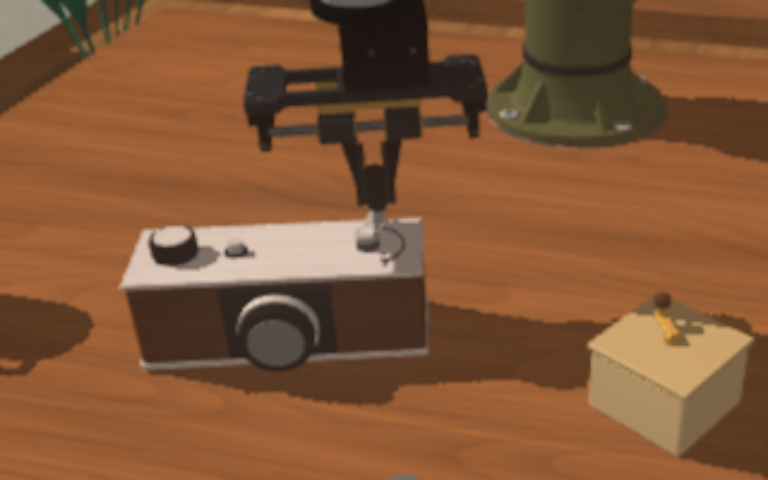

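The pin at (235,248) now looks raised, with a shadow, and the force has dropped. I check the pin against depth.

```bash
python3 -c "
from h import *
p,d=read_camera('top');cv2.imwrite('pics/f.png',cv2.resize(p[180:290,355:530,::-1],None,fx=4.5,fy=4.5,interpolation=2))
for n,D in (('before',np.load('d_top.npy')),('now',d)):
    W=cloud('top',D);m=np.hypot(W[...,0]-.534,W[...,1]+.1955)<.006;print(n,m.sum(),np.median(W[m][:,2]),W[m][:,2].max())
"
```

```text
before 36 0.091683475001342 0.09404198891858902
  return _methods._mean(a, axis=axis, dtype=dtype,
  ret = ret.dtype.type(ret / rcount)
Traceback (most recent call last):
ValueError: zero-size array to reduction operation maximum which has no identity
```

View pics/f.png

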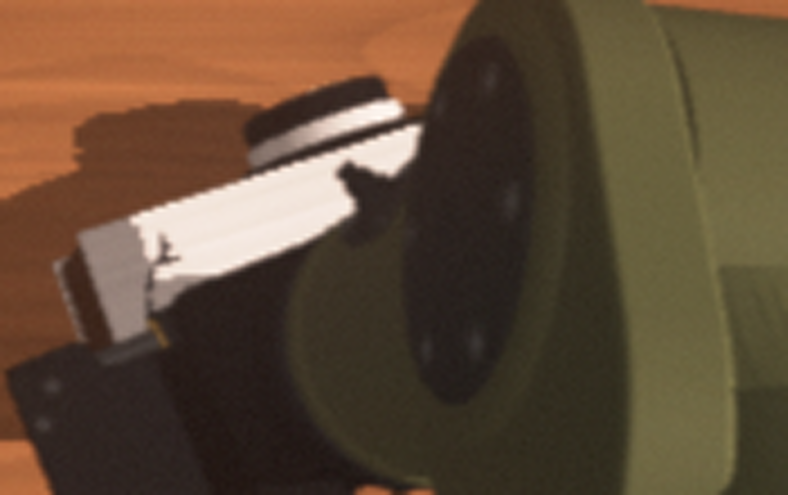

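The arm hides the pin in the top view, so I use the scene camera.

```bash
python3 -c "
from h import *
p,d=read_camera('scene');cv2.imwrite('pics/g.png',cv2.resize(p[180:225,150:290,::-1],None,fx=5.5,fy=5.5,interpolation=2))
print(proj('scene',[.534,-.1955,.09]))
for n,D in (('before',np.load('d_scene.npy')),('now',d)):
    W=cloud('scene',D);m=np.hypot(W[...,0]-.534,W[...,1]+.1955)<.009;print(n,m.sum(),np.sort(W[m][:,2])[::-1][:14].round(4))
"
```

```text
(np.float64(197.77376078277732), np.float64(203.82928348376166))
before 32 [0.093  0.093  0.0926 0.0926 0.0925 0.0925 0.0924 0.0923 0.0922 0.0921
 0.0918 0.0918 0.0918 0.0917]
now 49 [0.1024 0.1024 0.102  0.102  0.1019 0.1016 0.1015 0.1015 0.1014 0.1014
 0.1013 0.1011 0.1007 0.1002]
```

View pics/g.png

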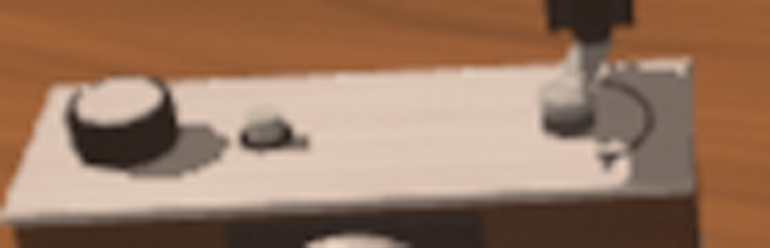

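The pin stands about 10 mm proud. I add a small margin, settle, then release and lift.

Call:
move_arm:
  moves:
    - [-0.9, 0, -2.5, 0, 0, 0]
    - [-1.9, 0, -5, 0, 0, 0]
    - [-3, 0, -7.3, 0, 0, 0]
    - [-4.4, 0, -9.6, 0, 0, 0]
    - [-4.4, 0, -9.6, 0, 0, 0]
    - [-4.4, 0, -9.6, 0, 0, 0]
    - [-4.4, 0, -9.6, 0, 0, 0]
    - [-4.4, 0, -9.6, 0, 0, 0]
    - [-4.4, 0, -9.6, 0, 0, 0]

```text
time_s: 9.17
tool_pos: [0.4639, -0.0815, 0.1256]
tool_rot: [-90.0, -0.1, -158.6]
force: [-0.5, 0.4, 5.9]
grip_width: 0.015
```

Call:
move_arm:
  moves:
    - [0, 0, 0, 0, 0, 0]
    - [0, 0, 0, 0, 0, 0]
    - [0, 0, 0, 0, 0, 0]
    - [0, 0, 0, 0, 0, 0]
    - [0, 0, 0, 0, 0, 0]
    - [0, 0, 0, 0, 0, 0]
  claw: 46

```text
time_s: 9.67
tool_pos: [0.4643, -0.0817, 0.1252]
tool_rot: [-90.0, -0.0, -158.6]
force: [0.3, -0.5, -0.1]
grip_width: 0.0433
```

Call:
move_arm:
  moves:
    - [0, -10, 0, 0, 0, 0]
    - [0, -25, 0, 0, 0, 0]
    - [0, -45, 0, 0, 0, 0]
    - [0, -70, 0, 0, 0, 0]
    - [0, -95, 0, 0, 0, 0]
    - [0, -115, 0, 0, 0, 0]
    - [0, -120, 0, 0, 0, 0]
    - [0, -120, 0, 0, 0, 0]
    - [0, -120, 0, 0, 0, 0]
    - [0, -120, 0, 0, 0, 0]

```text
time_s: 10.5
tool_pos: [0.4638, -0.0816, 0.2443]
tool_rot: [-90.1, -0.1, -158.6]
force: [0.4, 0.3, -0.4]
grip_width: 0.0458
```

```bash
python3 -c "
from h import *
p,d=read_camera('scene');cv2.imwrite('pics/i.png',p[:,:,::-1])
W=cloud('scene',d);m=np.hypot(W[...,0]-.534,W[...,1]+.1955)<.009;print(np.sort(W[m][:,2])[::-1][:6])
m=(abs(W[...,2]-.13)<.014)&(np.hypot(W[...,0]-.5023,W[...,1]+.0887)<.06);P=W[m].mean(0);print(P,m.sum(),np.degrees(np.arctan2(P[1]+.0887,P[0]-.004-.5023)))
D0=np.load('d_scene.npy');k=slice(215,285),slice(340,415);print('music diff',np.median(abs(D0[k]-d[k])))
o=env.get_obs();print(o['time_s'],o['force'],o['tool_pos'])
print(models.spot_in('music_handle','scene')[:1])
"
```

```text
[0.10177685 0.10174137 0.10165936 0.10163274 0.10161796 0.10138564]
[ 0.46986381 -0.08087868  0.13035686] 92 167.88485103606445
music diff 0.0014391243
10.55 [-0.42063725  0.11393776 -0.27585726] [ 0.46370839 -0.08157187  0.24412417]
[{'point': [0.5268, 0.1597, 0.0763], 'score': 0.65}]
```

View pics/i.png

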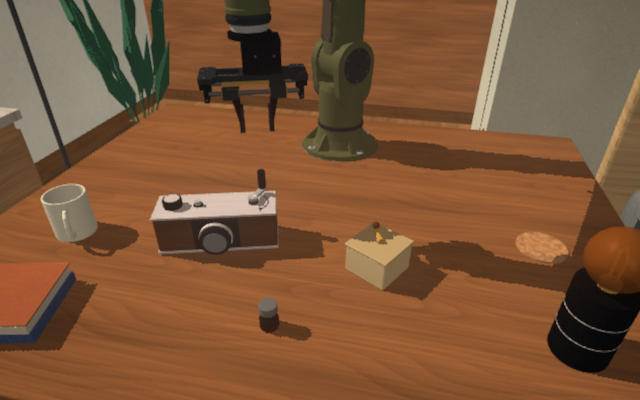

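The gripper (255,110) is clear of the handle (261,178), the pin is up at (198,204), and the music box (379,255) is unmoved. Handing in.

```bash
python3 -c "
from cell import job
print(job.sign_off())"
```

```text
the job is handed in; nothing more can be done
None
```

The film is rewound. I gripped the crank handle, carried it about 426° (7.4 rad) clockwise, let go and lifted clear, then handed the job in at about 10.6 s.

- **Film free:** the pin stands about 10 mm proud. Depth there went from about 0.092 m to 0.102 m, and the force on the gripper dropped. The top camera could not confirm the pin because the arm was in the way, so this rests on the scene camera.
- **Crank angle:** I cannot read the joint directly. The pin came up within one 160° stretch and I added 16°, so the crank is between about 8.3 and 11.2 rad, under the 14.3 limit.
- **Crank at rest:** I did not measure the crank's speed. After release the handle was where I had left it, within a few degrees.
- **Clear of contact:** the force reads about zero, and the fingertips are about 9 cm above the handle.
- **Music box:** depth over the box changed by about 1.4 mm, which is noise. The network's estimate of its handle moved by about 4 mm, which is within its own accuracy. The arm never went near it.

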